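# Load the relay test jig and latch its sliding guard

### The job

Stand the clear-covered relay upright, fully down in the socket of the test jig, then push the jig's sliding guard shut over it until the latch catches, so that it stays shut by itself. Push slowly and steadily and do not ram the guard into its stops: they must not take more than 16 N.

Things in the scene. Friction and masses are not known exactly. Their poses are not given: they have to be found in the camera images.
- relay: Relay with a clear cover on a black foot, a box 22 (x) x 28 (y) x 36 mm (z), 35 g, standing upright on the bench; origin at the centre of its underside.
- test_jig: Test jig fixed to the bench: base plate 300 x 132 x 10 mm, grey side walls 73 mm high along x, 104 mm clear between their lips; the guard slides between them. Origin on the bench near its middle; +x is the closing direction of the guard (roughly away from the robot), z up. At the +x end stands the striker: two steel blocks, spring latch with black knob (top 91 mm up), spring plungers, rubber stops.
- socket (a point): Centre of the floor of the relay's pocket, 16 mm above the bench, in a black block 60 x 66 mm between open guard and striker; axes as the jig's. The pocket is 27 mm along the jig's x, 33 mm along its y and 9 mm deep (rim 25 mm above the bench): the relay's x axis goes along the jig's x, either way round. The guard passes 5 mm above a fully seated relay.
- guard: Sliding guard: framed clear pane, 85 mm along x, 110 mm wide, underside 57 mm above the bench; origin on the underside, 55 mm behind the leading edge; +x is its closing direction. A ramped steel tongue stands out 46 mm in front. Before the catch the tongue lifts the latch (last 35 mm) and spring plungers push back (last 14 mm): the push rises to about 8 N, then drops at the click. Rubber stops (12 N per mm together) begin right at the catch.
- push_face (a point): Centre of the back (-x) face of the guard's upright aluminium push plate, 85 mm above the bench; it moves with the guard. The plate is 60 mm wide (along the jig's y), 8 mm thick (along x) and reaches from 61 to 107 mm above the bench, at the guard's trailing edge. Open space behind it for pushing.
- guard_slide (a joint): Opening of the guard in m: 0.132 to 0.145 at the start, falls as the guard is pushed shut against about 1.5 N of friction. The striker was clamped by hand in slots, so the reading at which the latch catches is not known: anywhere from -0.014 to +0.014. Let go short of the catch, the guard is pushed back and stays 9 to 14 mm ajar.
- latch (a joint): Lift of the latch pin in m: 0 or just below when down (idle, or caught behind the tongue), 0.006 to 0.007 when the head of the tongue passes under it.
Things that resemble listed ones, but are neither listed nor needed, are in the scene too. Leave any brown or pink look-alike of the relay alone.

How it is judged:
On the way, in this order (a step that is already met when the one before it is completed fails the run):
1. the relay stands fully down in the socket while the guard is still open by more than 50 mm (distance between relay and socket below 0.005 m and angle between relay's own z axis and vertical below 0.1 rad and value of joint guard_slide above 0.05 m), for 0.2 s.
2. the guard is pushed home and the latch has dropped behind its tongue (value of joint guard_slide below 0.0146 m and value of joint latch below 0.0005 m), for 0.2 s.
At the end, for the whole second after the job is handed in: The relay stands upright (within 0.1 rad), at rest, with its underside within 5 mm of the centre of the socket's floor, and the guard is latched: its opening reads under 14.6 mm and the latch pin is down (lifted less than 0.5 mm) behind the tongue (all of step 2 and distance between relay and socket below 0.005 m and angle between relay's own z axis and vertical below 0.1 rad and linear speed of relay below 0.02 m/s); the robot touches nothing.
It fails at once if the guard presses on the jig (stops, plungers and latch together) with more than 16 N (contact force between guard and test_jig above 16 N).
It also fails if it takes over 56 s, if anything falls off the work surface, if the arm or the gripper's body presses on something with over 40 N, if the wrist force passes 120 N, or if a joint passes its speed limit or range.

### The arm

A 7-joint arm with a two-finger parallel gripper is mounted at the origin on a cart in front of the work surface, level with it; the furniture and walls round the work are solid. World frame = base frame: x ahead of the robot, y to its left, z up, the work surface at z = 0. Lengths are in m, angles in rad, forces in N, time in s.
With the tool pointing down it reaches from about 0.35 to 0.9 m from the base axis. Payload 8.1 kg.
Tool frame: the origin (TCP) lies at the centre of the arm's flange, where the gripper is bolted on; the fingertips stand 178 mm ahead of it and the grasp point (between the pads) lies 159 mm ahead of it; z points along the fingers, y is the line along which they close (so a half turn about z gives the same grasp; the last joint's range is limited). The gripper opens to 92 mm and grips with 3 to 60 N. Pads are 19 mm wide; open, the fingers measure 130 mm over their backs; the gripper's body (75 mm by 190 mm) begins 47 mm behind the grasp point.
Start: joints at [-1.446, 0.434, 0.025, 1.573, -0.012, 1.134, -0.075], TCP at [0.141, 0.609, 0.405] pointing down, gripper open.
Joint ranges: [-2.62, 2.62], [-0.44, 2.09], [-1.27, 1.32], [0.08, 2.57], [-1.32, 4.46], [0.12, 2], [-2.74, 2.74]. Speed limits (rad/s): [2.22, 2.22, 3.01, 3.01, 3.14, 3.14, 3.14].

### API

Orientations are given as a rotation vector (axis times angle).
In Python, from cell import arm gives the robot as it stands. The module is installed in compiled form; this text tells all that it offers.
- The arm moves only by the shell command python3 -m inch 'ROWS' [FORCE]. ROWS is text: rows parted by semicolons, each of 5 numbers parted by spaces: the shift along the tool's x, y, z in m, then the turn about the tool's z in rad, then the finger opening in m, from 0 to 0.0918. In form: x y z roll fingers; .... A call has 1 to 5 rows; each row is the pose to reach, as a shift and turn from the pose commanded when the call began, along the tool's axes at that moment; what a row does not reach only later rows make up. A row lasts 1/10 s, in which the tool goes at most 50 mm and 8.59 degrees, less where a joint would pass 70% of its speed; a pose out of reach is approached as far as the arm can. A call with a gripper value outside its range is refused whole. The fingers move at their own pace and stop on an object; FORCE is the grip in N (left out, the last holds). Time passes only in rows, so rows that repeat a pose let the fingers close. It gives the time, the measured TCP pose, the force, the opening and the grip force at its end, in the units of the state.
- arm.observe(): the state, without advancing time (a new reading comes with each control period).
- arm.get_image(name): name is "scene" or "side" or "wrist"; returns the picture (480x640x3 uint8, red, green, blue); there is no depth.
- arm.get_calibration(name): a dict with "intrinsics" (3x3 intrinsics, pixels), "distortion" ([k1, k2, p1, p2, k3] as OpenCV has them; the pictures are not rectified), "pose" (4x4, takes a point from camera to world coordinates). Camera axes: x right, y up, looking along -z (the intrinsics and any distortion apply to the point x, -y, -z); pixel columns grow to the right and rows downward; lengths in m; the calibration is good to about 2 mm. A picture is of the moment at which its call begins: read the wrist's pose just before it. get_calibration takes no time and is no camera call; for the wrist camera it gives the pose at the moment of the call.
- arm.sign_off(): hands the job in; it is judged then, once.
Trained networks look in the newest picture that a camera, given by its name, has taken for a name from the list of things; names that differ only in an ending like _2 or _b are one class to them, and where a whole thing is asked for, a point or a joint stands for the part that bears it (a point fixed in the world has none). Each returns a list of dicts, best first, with "conf" (0 to 1); they miss things now and then, are a little off and sometimes report something else, mostly with a low value. They report only what shows in the picture. A call takes as long as a camera call. They do not tell look-alikes from the thing itself.
- arm.look_for(camera, query): "point" ([row, column] in pixels, amid what is visible of it).
- arm.silhouettes(camera, query): "region" (480x640 bool, what is visible of it) and "point" ([row, column] in pixels, amid what is visible of it).
- arm.place_of(camera, query): "point" ([row, column] in pixels: a listed point, or the origin of a listed thing).
The state is a dict: "clock": time; "joints": joint angles; "dq": joint speeds; "joint_efforts": joint torques, N m; "position": TCP position; "ee_rot": TCP orientation; "force": force on the tool from outside, world axes, zero at the start; "ft_torque": the same for the moment, N m; "width": opening from 0.0 (shut) to 1.0 (fully open); "gripper_force": force on a finger pad.
Only numpy, scipy, OpenCV 4.12 (cv2) and the standard library are available. Lean on these libraries where they do the work, as an engineer would, in place of code of your own. Each camera call takes 0.05 s, during which the arm holds its last target. There are 200 camera calls.

## Working session

There is one attempt and no reset: what is moved stays moved. The work goes in short steps, Python scripts to look and compute and a shell command to move; the robot and the scene stay as the last step left them, time stands still between calls to the robot, and variables do not carry over. Pictures are saved under pics/ and viewed, at most 10 in all, crops included, and the job is handed in when it is done.

```bash
mkdir -p pics; cat > h.py <<'E'
import numpy as np, cv2
from cell import arm
from scipy.spatial.transform import Rotation as R
def ray(c,px,cal=None):
    cal=cal or arm.get_calibration(c); K=np.array(cal["intrinsics"]);D=np.array(cal["distortion"]);T=np.array(cal["pose"])
    u=cv2.undistortPoints(np.array([[[px[1],px[0]]]],float),K,D)[0,0]
    return T[:3,3], T[:3,:3]@np.array([u[0],-u[1],-1])
def at_z(c,px,z,cal=None):
    o,d=ray(c,px,cal); return o+d*(z-o[2])/d[2]
def proj(c,p,cal=None):
    cal=cal or arm.get_calibration(c); T=np.linalg.inv(np.array(cal["pose"])); q=T[:3,:3]@np.array(p)+T[:3,3]
    return cv2.projectPoints(np.array([[q[0],-q[1],-q[2]]]),np.zeros(3),np.zeros(3),np.array(cal["intrinsics"]),np.array(cal["distortion"]))[0][0,0][::-1]
def save(c,n):
    cv2.imwrite(f"pics/{n}.png",cv2.cvtColor(arm.get_image(c),cv2.COLOR_RGB2BGR))
E
python3 - <<'E'
from h import *
np.set_printoptions(precision=4,suppress=True)
s=arm.observe();print({k:np.round(v,3) for k,v in s.items()}); print(R.from_rotvec(s["ee_rot"]).as_matrix())
a=arm.get_image("scene");b=arm.get_image("side");
cv2.imwrite("pics/a.png",a[:,:,::-1]);cv2.imwrite("pics/b.png",b[:,:,::-1])
for c in("scene","side"):
  print(c,np.array(arm.get_calibration(c)["pose"])[:3,3])
  for q,z in(("relay",0),("socket",.016),("push_face",.085),("guard",.057),("test_jig",0)):
    for d in arm.place_of(c,q)[:4]: print(q,np.round(d["point"]),round(d["conf"],2),at_z(c,d["point"],z))
print(arm.observe()["clock"])
E
```

```text
{'clock': np.float64(0.0), 'joints': array([-1.446,  0.435,  0.025,  1.574, -0.012,  1.134, -0.075]), 'dq': array([ 0.   , -0.001,  0.   , -0.001, -0.001,  0.001,  0.   ]), 'joint_efforts': array([  0.001, -66.785,   0.986, -31.445,  -0.06 ,   0.043,   0.   ]), 'position': array([0.141, 0.609, 0.404]), 'ee_rot': array([-0.357, -3.121,  0.003]), 'force': array([ 0.591,  0.044, -0.423]), 'ft_torque': array([-0.025, -0.   ,  0.008]), 'gripper_force': np.float64(0.0), 'width': np.float64(1.0)}
[[-0.9742  0.2259 -0.0002]
 [ 0.2259  0.9742 -0.0016]
 [-0.0002 -0.0016 -1.    ]]
scene [0.1985 0.2936 0.7448]
relay [210. 347.] 0.76 [ 0.8103 -0.1105  0.    ]
relay [248. 360.] 0.72 [ 0.6952 -0.0803 -0.    ]
relay [258. 399.] 0.62 [ 0.6345 -0.1417  0.    ]
socket [300. 268.] 0.75 [0.6507 0.1581 0.016 ]
push_face [351. 313.] 0.97 [0.4838 0.1443 0.085 ]
guard [343. 304.] 0.97 [0.5167 0.1445 0.057 ]
test_jig [321. 280.] 0.83 [0.6058 0.1547 0.    ]
side [ 0.1366 -0.5178  0.4135]
relay [305. 360.] 0.75 [ 0.6986 -0.0749  0.    ]
relay [287. 415.] 0.72 [ 0.8051 -0.0981  0.    ]
relay [342. 373.] 0.71 [ 0.6378 -0.1471  0.    ]
socket [261. 234.] 0.83 [0.6401 0.1461 0.016 ]
push_face [252. 146.] 0.82 [0.4828 0.1399 0.085 ]
guard [260. 166.] 0.84 [0.5187 0.1521 0.057 ]
test_jig [274. 216.] 0.83 [0.6084 0.1558 0.    ]
0.6
```

View pics/a.png

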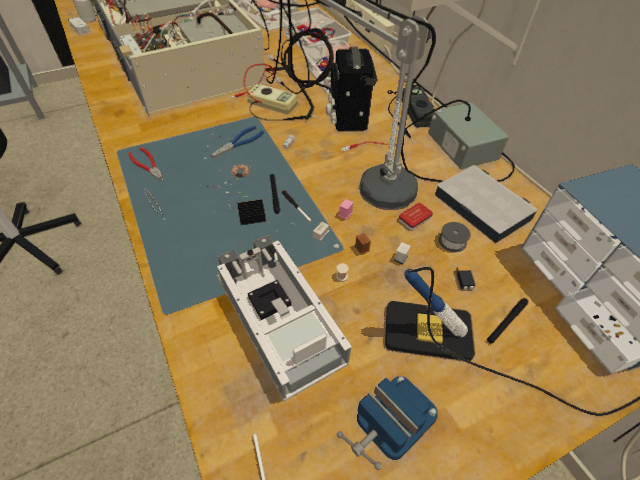

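View pics/b.png

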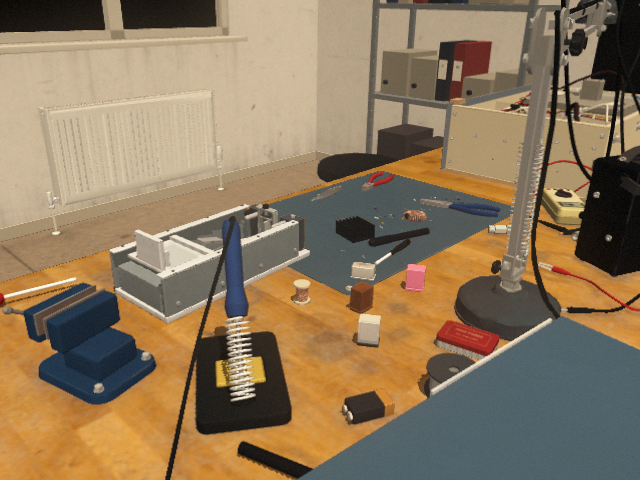

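Candidates in the scene image: the whitish box at (253,401), brown at (243,363), pink at (210,345), and a white block at (231,321). I'll check the first and last in one close crop.

```bash
python3 - <<'E'
import cv2,numpy as np
b=cv2.imread("pics/b.png")[240:370,330:450]; a=cv2.imread("pics/a.png")[190:275,300:420]
r=lambda i,h:cv2.resize(i,None,fx=h/i.shape[0],fy=h/i.shape[0],interpolation=cv2.INTER_CUBIC)
A=r(a,280);B=r(b,400)
o=np.zeros((400,A.shape[1]+B.shape[1],3),np.uint8);o[:280,:A.shape[1]]=A;o[:,A.shape[1]:]=B
print(o.shape);cv2.imwrite("pics/c.png",o)
E
```

```text
(400, 764, 3)
```

View pics/c.png

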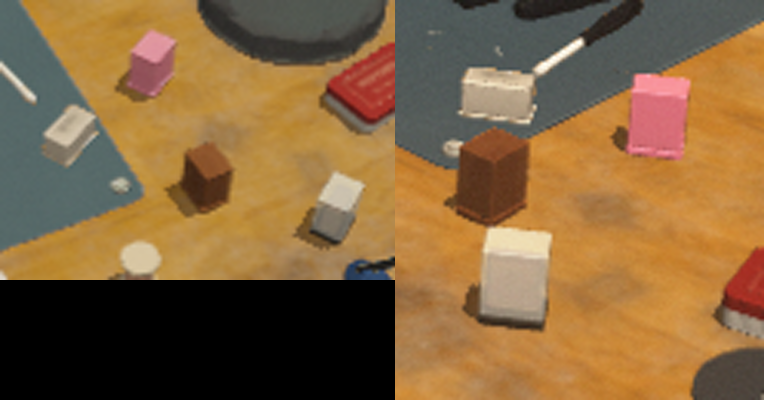

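The relay is the whitish box with the dark foot, at scene (253,401) and side (330,369). The block at (231,321) on the mat is a flat off-white part, and the brown and pink ones are decoys. Now I'll move towards it.

```bash
python3 -m inch '-.035 -.034 0 0 .0918;-.071 -.068 0 0 .0918;-.107 -.102 0 0 .0918;-.143 -.136 0 0 .0918;-.179 -.17 0 0 .0918'
python3 -m inch '-.035 -.034 0 0 .0918;-.071 -.068 0 0 .0918;-.107 -.102 0 0 .0918;-.143 -.136 0 0 .0918;-.179 -.17 0 0 .0918'
python3 -m inch '-.035 -.034 0 0 .0918;-.071 -.068 0 0 .0918;-.107 -.102 0 0 .0918;-.143 -.136 0 0 .0918;-.179 -.17 0 0 .0918'
python3 - <<'E'
from h import *
s=arm.observe();T=np.eye(4);T[:3,:3]=R.from_rotvec(s["ee_rot"]).as_matrix();T[:3,3]=s["position"]
print(np.round(T,3));print(np.round(np.linalg.inv(T)@np.array(arm.get_calibration("wrist")["pose"]),3)); print(arm.get_calibration("wrist")["intrinsics"])
print(proj("wrist",[.636,-.145,.02]),proj("wrist",[.645,.15,.02]),np.round(s["joints"],2))
E
```

```text
clock: 1.1
position: [0.278, 0.401, 0.405]
ee_rot: [0.357, 3.121, 0.001]
force: [-0.4, -0.2, 0.5]
width: 0.999
gripper_force: 0.0
clock: 1.6
position: [0.4138, 0.1949, 0.4052]
ee_rot: [0.357, 3.121, 0.002]
force: [0.8, 0.5, -0.1]
width: 0.997
gripper_force: 0.0
clock: 2.1
position: [0.5499, -0.011, 0.4051]
ee_rot: [0.356, 3.121, 0.001]
force: [0.3, 1.2, 0.6]
width: 1.001
gripper_force: 0.0
[[-0.974  0.225  0.001  0.55 ]
 [ 0.225  0.974  0.    -0.011]
 [-0.001  0.001 -1.     0.405]
 [ 0.     0.     0.     1.   ]]
[[ 0.     0.967  0.256  0.069]
 [ 1.    -0.    -0.    -0.   ]
 [-0.     0.256 -0.967  0.02 ]
 [ 0.     0.     0.     1.   ]]
[[402.6713044    0.         316.97235609]
 [  0.         402.6713044  236.8480918 ]
 [  0.           0.           1.        ]]
[320.27549081 205.44277575] [265.33251522 501.74582428] [-0.39  0.32  0.41  1.78 -0.15  1.07  1.42]
```

```bash
python3 - <<'E'
from h import *
np.set_printoptions(precision=4,suppress=True)
cal=arm.get_calibration("wrist"); im=arm.get_image("wrist"); cv2.imwrite("pics/d.png",im[:,:,::-1])
np.save("cal_d.npy",cal,allow_pickle=True)
for q,z in(("relay",0),("socket",.016),("push_face",.085),("guard",.057)):
    for d in arm.place_of("wrist",q)[:4]: print(q,np.round(d["point"]),round(d["conf"],2),at_z("wrist",d["point"],z,cal))
E
```

```text
relay [345. 282.] 0.84 [ 0.6901 -0.0818  0.    ]
relay [306. 210.] 0.48 [ 0.6301 -0.1438  0.    ]
socket [270. 506.] 0.63 [0.6522 0.1557 0.016 ]
socket [306. 210.] 0.53 [ 0.6233 -0.1378  0.016 ]
push_face [ 92. 513.] 0.59 [0.4878 0.1468 0.085 ]
guard [129. 506.] 0.86 [0.5152 0.1515 0.057 ]
```

View pics/d.png

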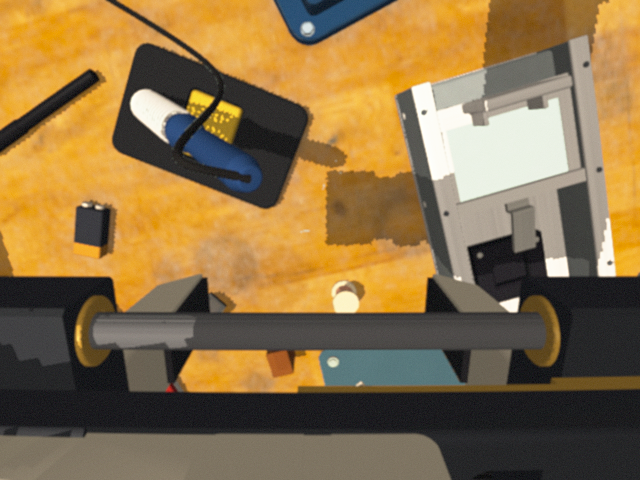

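The picture shows the relay half hidden behind the finger bar at (302,215) and the jig at upper right, with its socket block at (265,505). I'll fit the relay's pose and yaw by box silhouettes in the two fixed cameras.

```bash
cat > fit.py <<'E'
from h import *
from scipy.optimize import minimize
def boxmask(cal,x,y,th,z0,dims=(.022,.028,.036)):
    c,s=np.cos(th),np.sin(th);P=[]
    for i in(-.5,.5):
        for j in(-.5,.5):
            for k in(0,1):
                a,b=i*dims[0],j*dims[1];P.append(proj(None,[x+c*a-s*b,y+s*a+c*b,z0+k*dims[2]],cal)[::-1])
    m=np.zeros((480,640),np.uint8);h=cv2.convexHull(np.array(P,np.float32))
    cv2.fillConvexPoly(m,np.round(h*16).astype(np.int32),1,shift=4);return m>0
E
python3 - <<'E'
from fit import *
M={}
for c,near in(("scene",(253,401)),("side",(330,369))):
    arm.get_image(c);L=arm.silhouettes(c,"relay")
    L=[d for d in L if np.hypot(*(np.array(d["point"])-near))<20]
    if L: M[c]=(L[0]["region"],arm.get_calibration(c)); print(c,L[0]["point"],L[0]["region"].sum())
def iou(p,cs):
    return np.mean([(lambda m,r:(m&r).sum()/(m|r).sum())(boxmask(M[c][1],p[0],p[1],p[2],0),M[c][0]) for c in cs])
for cs in (list(M),)+tuple([c] for c in M):
    best=[]
    for th in np.arange(-90,90,15):
        r=minimize(lambda p:-iou([p[0]*.01,p[1]*.01,p[2]*.3],cs),[63.5,-14.4,np.radians(th)/.3],method="Nelder-Mead",options=dict(initial_simplex=np.array([63.5,-14.4,np.radians(th)/.3])+np.array([[0,0,0],[.5,0,0],[0,.5,0],[0,0,.6]]),maxfev=120))
        best.append((round(-r.fun,3),np.round([r.x[0]*.01,r.x[1]*.01,np.degrees(r.x[2]*.3)],4).tolist()))
    print(cs,sorted(best)[::-1][:5])
E
```

```text
scene [249.0, 400.5] 204
side [330.7, 372.7] 706
['scene', 'side'] [(np.float64(0.852), [0.6314, -0.143, 39.1865]), (np.float64(0.85), [0.6314, -0.1434, 38.3198]), (np.float64(0.849), [0.6311, -0.1433, 39.527]), (np.float64(0.848), [0.632, -0.1435, 38.7046]), (np.float64(0.845), [0.6312, -0.1437, 38.405])]
['scene'] [(np.float64(0.802), [0.6334, -0.1454, 43.3817]), (np.float64(0.799), [0.6311, -0.1429, 43.6976]), (np.float64(0.798), [0.6317, -0.1434, 44.2606]), (np.float64(0.796), [0.6308, -0.1427, 43.3297]), (np.float64(0.791), [0.6309, -0.1436, 40.3562])]
['side'] [(np.float64(0.923), [0.6348, -0.1416, 37.2464]), (np.float64(0.923), [0.6338, -0.1419, 36.5231]), (np.float64(0.919), [0.6318, -0.1436, 35.9693]), (np.float64(0.918), [0.6326, -0.1433, 37.2774]), (np.float64(0.9), [0.6341, -0.1406, 41.5696])]
```

```bash
python3 -m inch '-.03 -.015 0 -.149 .0918;-.06 -.03 .01 -.298 .0918;-.09 -.045 .02 -.447 .0918;-.12 -.06 .03 -.596 .0918;-.142 -.071 .04 -.745 .0918'
python3 -m inch '0 0 0 -.145 .0918;0 0 0 -.145 .0918'
python3 - <<'E'
from h import *
np.set_printoptions(precision=4,suppress=True)
cal=arm.get_calibration("wrist"); im=arm.get_image("wrist"); cv2.imwrite("pics/e.png",im[:,:,::-1])
print(np.round(arm.observe()["joints"],2),proj("wrist",[.633,-.143,.0],cal))
for d in arm.place_of("wrist","relay")[:4]: print(np.round(d["point"]),round(d["conf"],2),at_z("wrist",d["point"],0,cal))
print(R.from_rotvec(arm.observe()["ee_rot"]).as_matrix())
E
```

```text
clock: 3.05
position: [0.6725, -0.1108, 0.3643]
ee_rot: [-0.814, 3.034, -0.0]
force: [-0.3, 0.6, 1.1]
width: 1.001
gripper_force: 0.0
clock: 3.25
position: [0.6715, -0.1102, 0.3641]
ee_rot: [1.025, -2.969, -0.001]
force: [-0.1, 0.3, 0.7]
width: 0.999
gripper_force: 0.0
[-0.05  0.56  0.21  1.49 -0.13  1.11  2.42] [153.3161 313.7362]
[149. 315.] 0.74 [ 0.6291 -0.1443  0.    ]
[251. 328.] 0.68 [ 0.6926 -0.0799  0.    ]
[[-0.7905 -0.6125  0.0001]
 [-0.6125  0.7905  0.0008]
 [-0.0006  0.0006 -1.    ]]
```

View pics/e.png

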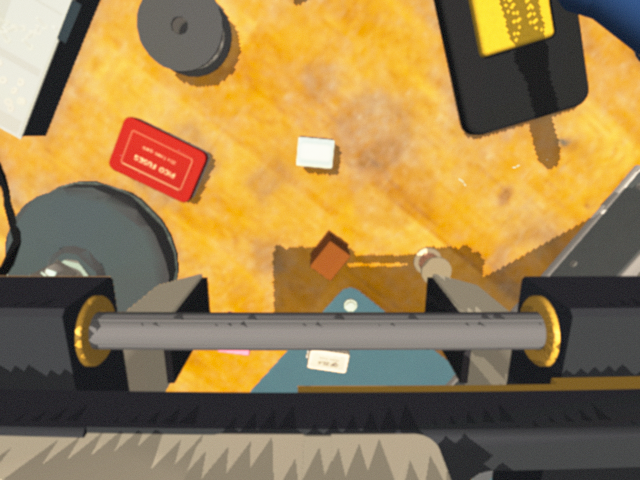

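The relay's top shows at (152,316), with its long side along the finger line and almost aligned. The fuse box, spool and lamp base are clear of it. I'll refine the centre and tilt from the white contour.

```bash
python3 - <<'E'
from fit import *
np.set_printoptions(precision=4,suppress=True)
im=cv2.imread("pics/e.png");cal=arm.get_calibration("wrist")
sub=im[120:185,280:355].astype(int); m=(sub.min(2)>150).astype(np.uint8)
n,l,st,_=cv2.connectedComponentsWithStats(m); k=1+np.argmax(st[1:,4]);print(st[k])
M=np.zeros((480,640),bool);M[120:185,280:355]=l==k
f=lambda p:-(lambda b:(b&M).sum()/(b|M).sum())(boxmask(cal,p[0]*.01,p[1]*.01,p[2]*.3,.003,(.022,.028,.033)))
for th in(30,38,46):
    x0=np.array([63.2,-14.3,np.radians(th)/.3]);r=minimize(f,x0,method="Nelder-Mead",options=dict(initial_simplex=x0+np.array([[0,0,0],[.4,0,0],[0,.4,0],[0,0,.4]])));print(r.fun,r.x[:2]*.01,np.degrees(r.x[2]*.3))
x,y=r.x[:2]*.01;s=arm.observe();Rm=R.from_rotvec(s["ee_rot"]).as_matrix();print(Rm.T@(np.array([x,y,.192])-s["position"]),np.degrees(np.arctan2(Rm[1,1],Rm[0,1])))
E
```

```text
[  16   17   39   32 1079]
-0.9067226890756303 [ 0.6305 -0.1422] 35.26260800943096
-0.9067226890756303 [ 0.6304 -0.1425] 33.69518422315368
-0.9052013422818792 [ 0.6307 -0.1421] 33.99107407679555
[ 0.0521 -0.0011  0.1729] 127.76999324140081
```

```bash
python3 -m inch '.025 0 .02 .03 .08;.052 -.001 .05 .057 .07;.052 -.001 .10 .057 .06;.052 -.001 .14 .057 .055;.052 -.001 .158 .057 .055' 12
python3 -m inch '0 0 .014 0 .055;0 0 .0145 0 .02;0 0 .0145 0 .02;0 0 .0145 0 .02;0 0 .0145 0 .02' 12
```

```text
clock: 3.85
position: [0.6293, -0.1418, 0.2037]
ee_rot: [0.931, -2.997, -0.003]
force: [0.6, 0.6, 0.2]
width: 0.626
gripper_force: 0.0
clock: 4.35
position: [0.6315, -0.1433, 0.1936]
ee_rot: [-0.935, 2.997, -0.002]
force: [-0.4, -0.7, 5.0]
width: 0.309
gripper_force: 11.8
```

```bash
python3 -m inch '0 0 -.03 0 .02;0 0 -.08 0 .02;0 0 -.12 0 .02;-.03 .027 -.14 .1 .02;-.065 .058 -.15 .2 .02'
python3 - <<'E'
from h import *
print(arm.observe()["force"],arm.observe()["width"])
E
python3 -m inch '-.033 .029 0 .1 .02;-.066 .058 0 .2 .02;-.1 .088 0 .3 .02;-.133 .118 0 .36 .02;-.166 .147 0 .36 .02'
python3 - <<'E'
from h import *
print(np.round(R.from_rotvec(arm.observe()["ee_rot"]).as_matrix(),3))
E
```

```text
clock: 4.85
position: [0.6518, -0.0608, 0.3465]
ee_rot: [-0.616, 3.075, -0.003]
force: [1.3, 0.9, -1.0]
width: 0.305
gripper_force: 11.9
[ 1.29600253  0.86730691 -0.97150208] 0.3049795500753376
clock: 5.35
position: [0.7464, 0.1442, 0.3432]
ee_rot: [-0.068, 3.14, 0.001]
force: [0.5, 0.2, -0.5]
width: 0.307
gripper_force: 11.9
[[-0.999 -0.043  0.001]
 [-0.043  0.999  0.   ]
 [-0.001  0.    -1.   ]]
```

```bash
python3 - <<'E'
from h import *
np.set_printoptions(precision=4,suppress=True)
cal=arm.get_calibration("wrist"); im=arm.get_image("wrist"); cv2.imwrite("pics/f.png",im[:,:,::-1])
for q,z in(("socket",.016),("push_face",.085),("guard",.057),("relay",.19)):
    for d in arm.place_of("wrist",q)[:2]: print(q,np.round(d["point"]),round(d["conf"],2),at_z("wrist",d["point"],z,cal))
print(arm.observe()["clock"])
E
```

```text
socket [ 91. 339.] 0.92 [0.6494 0.1559 0.016 ]
relay [139.  36.] 0.77 [0.6837 0.0491 0.19  ]
relay [263.  28.] 0.76 [0.7271 0.0407 0.19  ]
5.6
```

View pics/f.png

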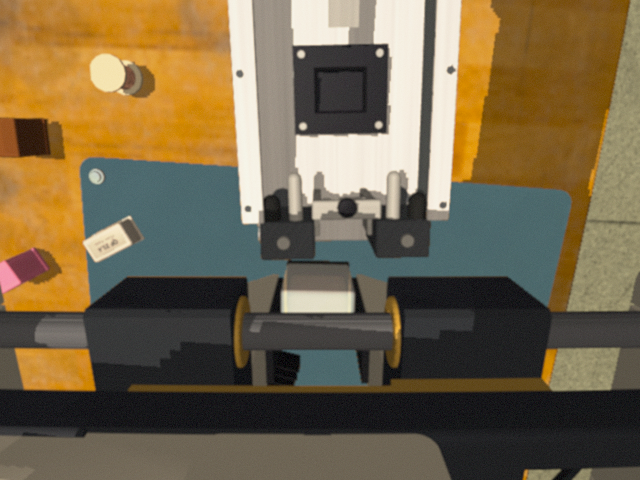

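The pocket is clear at (90,340), in the block spanning (45..134, 293..389). The held relay shows at (262..312, 283..355). Next I'll measure the block and pocket on the rim plane, and the relay in hand.

```bash
python3 - <<'E'
from fit import *
np.set_printoptions(precision=4,suppress=True)
im=cv2.imread("pics/f.png");cal=arm.get_calibration("wrist")
# rectify to plane z=.025: 0.25mm/px
def rect(z,x0,x1,y0,y1,r):
    X=np.arange(x0,x1,r);Y=np.arange(y0,y1,r);XX,YY=np.meshgrid(X,Y,indexing="ij")
    T=np.linalg.inv(np.array(cal["pose"]));P=np.stack([XX,YY,np.full_like(XX,z)],-1).reshape(-1,3)@T[:3,:3].T+T[:3,3]
    P[:,1:]*=-1
    q=cv2.projectPoints(P,np.zeros(3),np.zeros(3),np.array(cal["intrinsics"]),np.array(cal["distortion"]))[0].reshape(*XX.shape,2).astype(np.float32)
    return cv2.remap(im,q[...,0],q[...,1],cv2.INTER_CUBIC)
r=.00025;x0,y0=.60,.105
g=rect(.025,x0,.70,y0,.205,r)
m=(g.max(2)<75).astype(np.uint8);m=cv2.morphologyEx(m,cv2.MORPH_CLOSE,np.ones((15,15)));m=cv2.morphologyEx(m,cv2.MORPH_OPEN,np.ones((25,25)))
n,l,st,ce=cv2.connectedComponentsWithStats(m);k=1+np.argmax(st[1:,4]);c=max(cv2.findContours((l==k).astype(np.uint8),0,1)[0],key=cv2.contourArea)
b=cv2.minAreaRect(c);print("block centre",x0+b[0][1]*r,y0+b[0][0]*r,"size",b[1][0]*r,b[1][1]*r,"ang",b[2])
print(arm.observe()["position"])
# side walls yaw: lines
big=cv2.resize(g,None,fx=1.4,fy=1.4)
crop=cv2.resize(im[240:330,260:380],None,fx=4.5,fy=4.5,interpolation=cv2.INTER_CUBIC)
o=np.zeros((560,1110,3),np.uint8);o[:big.shape[0],:560]=big[:560,:560];o[:405,565:565+540]=crop
cv2.imwrite("pics/g.png",cv2.resize(o,None,fx=.72,fy=.72))
E
```

```text
block centre 0.6484766540527344 0.15324855041503907 size 0.058931884765625 0.06468628692626953 ang 86.42366790771484
[0.7459 0.1415 0.3425]
```

View pics/g.png

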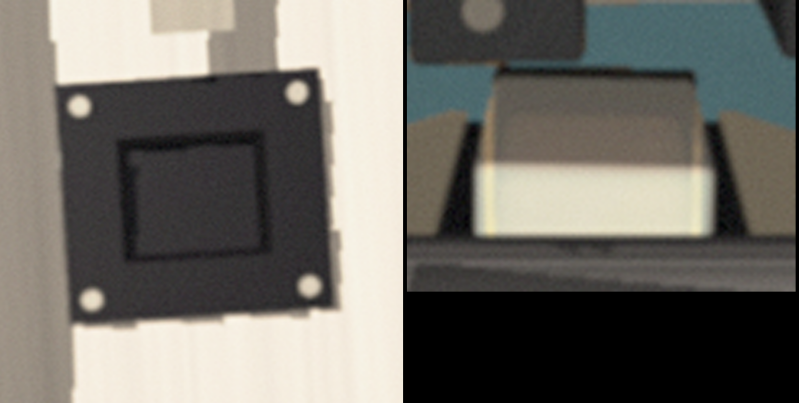

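```bash
python3 -m inch '.02 .01 0 -.02 .02;.035 .012 .01 -.02 .02;.035 .012 .01 -.02 .02;.035 .012 .01 -.02 .02;.035 .012 .01 -.02 .02'
cat > blk.py <<'E'
from h import *
np.set_printoptions(precision=4,suppress=True)
cal=arm.get_calibration("wrist");s=arm.observe();im=arm.get_image("wrist")[:,:,::-1].copy();s2=arm.observe()
print(s["position"],s2["position"]);cv2.imwrite("pics/h.png",im)
r=.00025;x0,y0=.60,.105
X=np.arange(x0,.70,r);Y=np.arange(y0,.205,r);XX,YY=np.meshgrid(X,Y,indexing="ij")
T=np.linalg.inv(np.array(cal["pose"]));P=np.stack([XX,YY,np.full_like(XX,.025)],-1).reshape(-1,3)@T[:3,:3].T+T[:3,3];P[:,1:]*=-1
q=cv2.projectPoints(P,np.zeros(3),np.zeros(3),np.array(cal["intrinsics"]),np.array(cal["distortion"]))[0].reshape(*XX.shape,2).astype(np.float32)
g=cv2.remap(im,q[...,0],q[...,1],cv2.INTER_CUBIC)
m=(g.max(2)<75).astype(np.uint8);m=cv2.morphologyEx(m,cv2.MORPH_CLOSE,np.ones((15,15)));m=cv2.morphologyEx(m,cv2.MORPH_OPEN,np.ones((25,25)))
n,l,st,ce=cv2.connectedComponentsWithStats(m);k=1+np.argmax(st[1:,4]);c=max(cv2.findContours((l==k).astype(np.uint8),0,1)[0],key=cv2.contourArea)
b=cv2.minAreaRect(c);C=np.array([x0+b[0][1]*r,y0+b[0][0]*r]);print("block",C,"size",b[1][0]*r,b[1][1]*r,"ang",b[2])
cv2.imwrite("pics/rect.png",g)
Rm=R.from_rotvec(s["ee_rot"]).as_matrix();print("tool y dir",np.degrees(np.arctan2(Rm[1,1],Rm[0,1])),"shift",(Rm.T@(np.r_[C,.25]-s["position"])))
def toolx(row,col,z):  # tool xy of pixel at tool z
    o,d=ray("wrist",(row,col),cal);o=Rm.T@(o-s["position"]);d=Rm.T@d;return o+d*(z-o[2])/d[2]
print("foot L,R",toolx(261.6,287.8,.193),toolx(261.6,348.3,.193),"top front",toolx(291,320,.157))
for d in arm.place_of("wrist","socket")[:1]: print(at_z("wrist",d["point"],.016,cal))
E
python3 blk.py
```

```text
clock: 6.1
position: [0.7113, 0.151, 0.3331]
ee_rot: [-0.099, 3.139, -0.001]
force: [0.1, 0.0, -0.2]
width: 0.307
gripper_force: 11.9
[0.7113 0.151  0.3331] [0.7113 0.1513 0.3329]
block [0.6491 0.1565] size 0.058729160308837895 0.0647486572265625 ang 86.42366790771484
tool y dir 93.63128496104343 shift [0.0619 0.0094 0.083 ]
foot L,R [ 0.0115 -0.0132  0.193 ] [0.0115 0.0142 0.193 ] top front [0.0121 0.0011 0.157 ]
[0.652  0.1553 0.016 ]
```

```bash
python3 -m inch '.03 .005 0 0 .02;.061 .009 0 0 .02;.061 .009 .03 0 .02;.061 .009 .06 0 .02;.061 .009 .085 0 .02'
python3 -m inch '0 0 .008 0 .02;0 0 .014 0 .02;0 0 .020 0 .02;0 0 .023 0 .02;0 0 .024 0 .02'
python3 - <<'E'
from h import *
s=arm.observe();print(s["position"],s["force"],R.from_rotvec(s["ee_rot"]).as_matrix().round(3).tolist())
E
```

```text
clock: 6.7
position: [0.6492, 0.1572, 0.2464]
ee_rot: [-0.102, 3.139, 0.0]
force: [-0.2, 0.1, -0.1]
width: 0.302
gripper_force: 11.9
clock: 7.2
position: [0.6493, 0.1574, 0.2237]
ee_rot: [-0.102, 3.139, 0.0]
force: [0.1, 0.0, -0.7]
width: 0.302
gripper_force: 11.9
[0.64934765 0.15737484 0.22366858] [ 0.14171878  0.01795662 -0.70731305] [[-0.998, -0.065, 0.001], [-0.065, 0.998, 0.0], [-0.001, 0.0, -1.0]]
```

```bash
python3 -m inch '0 -.001 .003 0 .02;0 -.001 .006 0 .02;0 -.001 .009 0 .02;0 -.001 .012 0 .02;0 -.001 .013 0 .02'
python3 -m inch '0 0 .001 0 .02;0 0 .001 0 .02'
```

```text
clock: 7.7
position: [0.649, 0.1564, 0.2098]
ee_rot: [0.102, -3.139, 0.0]
force: [0.0, 1.0, -0.5]
width: 0.305
gripper_force: 11.9
clock: 7.9
position: [0.6492, 0.1563, 0.2096]
ee_rot: [-0.102, 3.14, 0.0]
force: [-2.4, -0.8, 4.6]
width: 0.303
gripper_force: 11.9
```

```bash
python3 -m inch '0 0 0 0 .05;0 0 0 0 .05;0 0 0 0 .05;0 0 -.01 0 .05;0 0 -.03 0 .05'
python3 -m inch '0 0 -.05 0 .05;0 0 -.1 0 .05;-.04 0 -.12 0 .05;-.07 0 -.12 0 .05;-.07 0 -.12 0 .05'
python3 blk.py; python3 - <<'E'
import cv2
im=cv2.imread("pics/h.png");cv2.imwrite("pics/i.png",cv2.resize(im[0:240,200:520],None,fx=2,fy=2))
E
```

```text
clock: 8.4
position: [0.6485, 0.1563, 0.2386]
ee_rot: [0.102, -3.137, 0.001]
force: [0.1, -0.3, 0.7]
width: 0.54
gripper_force: 0.0
clock: 8.9
position: [0.7215, 0.1607, 0.3606]
ee_rot: [-0.101, 3.136, -0.0]
force: [-0.2, -1.0, -2.3]
width: 0.543
gripper_force: 0.0
[0.7215 0.1607 0.3606] [0.7199 0.1606 0.3596]
block [0.6492 0.1565] size 0.05870029449462891 0.06453926849365235 ang 86.67259216308594
tool y dir 93.70276609857804 shift [0.0728 0.0005 0.1103]
foot L,R [ 0.0115 -0.0132  0.193 ] [0.0115 0.0142 0.193 ] top front [0.0121 0.0011 0.157 ]
[0.6518 0.1558 0.016 ]
```

View pics/i.png

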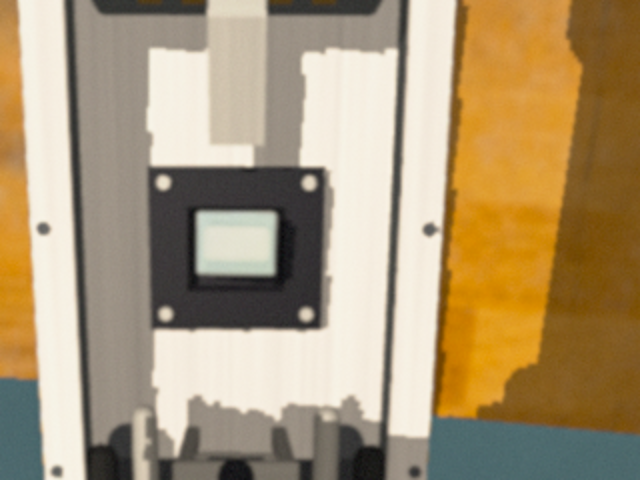

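The relay stands in the pocket, its top at crop (242,236), well inside the pocket at (208..285,190..285). Next I'll go behind the push plate with the fingers shut.

```bash
python3 -m inch '.05 0 0 0 0;.1 0 0 0 0;.15 0 0 0 0;.2 0 0 0 0;.25 0 0 0 0'
python3 -m inch '.04 0 0 0 0;.04 0 0 0 0;.04 0 0 0 0'
python3 - <<'E'
from h import *
np.set_printoptions(precision=4,suppress=True)
s=arm.observe();Rm=R.from_rotvec(s["ee_rot"]).as_matrix();print(s["position"],s["width"],np.degrees(np.arctan2(Rm[1,1],Rm[0,1])),s["force"])
for p in([.486,.146],[.6492,.1565]): print(Rm.T@(np.r_[p,.248]-s["position"]))
c=arm.get_calibration("wrist");im=arm.get_image("wrist")
for c in("scene","side"):
    arm.get_image(c)
    for q,z in(("push_face",.085),("relay",.016)):
        for d in arm.place_of(c,q)[:4]: print(c,q,d["conf"],at_z(c,d["point"],z))
E
```

```text
clock: 9.5
position: [0.4662, 0.1441, 0.3589]
ee_rot: [0.103, -3.139, -0.001]
force: [-0.5, 1.1, 1.4]
width: 0.157
gripper_force: 0.0
clock: 9.8
position: [0.4281, 0.1419, 0.3596]
ee_rot: [0.105, -3.14, -0.002]
force: [0.5, 1.3, 0.6]
width: 0.004
gripper_force: 0.0
[0.4281 0.1419 0.3596] 0.004169883892632694 93.81409172765754 [0.4536 1.3235 0.6019]
[-0.0581  0.0001  0.1116]
[-0.2216 -0.0003  0.1116]
scene push_face 0.97 [0.4858 0.1471 0.085 ]
scene relay 0.79 [0.661  0.1553 0.016 ]
scene relay 0.58 [0.595  0.1542 0.016 ]
side push_face 0.58 [0.4866 0.1442 0.085 ]
side relay 0.79 [ 0.7748 -0.1158  0.016 ]
side relay 0.63 [ 0.6825 -0.0937  0.016 ]
```

```bash
python3 -m inch '0 0 .04 0 0;0 0 .08 0 0;0 0 .105 0 0;0 0 .111 0 0;0 0 .111 0 0'
python3 -m inch '-.01 0 0 0 0;-.02 0 0 0 0;-.028 0 0 0 0;-.034 0 0 0 0;-.038 0 0 0 0'
python3 -m inch '-.002 0 0 0 0;-.004 0 0 0 0;-.006 0 0 0 0;-.008 0 0 0 0;-.010 0 0 0 0'
```

```text
clock: 10.65
position: [0.4298, 0.1419, 0.2477]
ee_rot: [0.102, -3.138, 0.002]
force: [-0.3, 0.1, 0.4]
width: 0.002
gripper_force: 0.0
clock: 11.15
position: [0.4684, 0.1446, 0.2486]
ee_rot: [-0.102, 3.139, 0.0]
force: [-0.8, 0.3, 0.2]
width: 0.005
gripper_force: 0.0
clock: 11.65
position: [0.4774, 0.1452, 0.2482]
ee_rot: [0.102, -3.139, 0.0]
force: [-1.9, 0.1, 1.4]
width: 0.006
gripper_force: 0.8
```

```bash
for i in 1; do python3 -m inch '-.002 0 0 0 0;-.005 0 0 0 0;-.009 0 0 0 0;-.013 0 0 0 0;-.017 0 0 0 0'
python3 -m inch '-.004 0 0 0 0;-.008 0 0 0 0;-.012 0 0 0 0;-.016 0 0 0 0;-.02 0 0 0 0'
python3 -m inch '-.004 0 0 0 0;-.008 0 0 0 0;-.012 0 0 0 0;-.016 0 0 0 0;-.02 0 0 0 0'; done
```

```text
clock: 12.15
position: [0.4948, 0.1463, 0.2482]
ee_rot: [0.102, -3.14, 0.0]
force: [-1.2, -0.3, 0.1]
width: 0.007
gripper_force: 0.8
clock: 12.65
position: [0.5147, 0.1475, 0.2482]
ee_rot: [0.102, -3.14, 0.0]
force: [-2.6, -0.7, -0.3]
width: 0.008
gripper_force: 0.8
clock: 13.15
position: [0.5348, 0.1488, 0.2482]
ee_rot: [-0.102, 3.14, -0.0]
force: [-0.4, -0.8, -0.8]
width: 0.004
gripper_force: 0.8
```

```bash
python3 -m inch '-.004 0 0 0 0;-.008 0 0 0 0;-.012 0 0 0 0;-.016 0 0 0 0;-.02 0 0 0 0' | grep -E 'pos|force: \['
for i in 1 2; do python3 -m inch '-.002 0 0 0 0;-.004 0 0 0 0;-.006 0 0 0 0;-.008 0 0 0 0;-.010 0 0 0 0' | grep -E 'pos|force: \['; done
python3 -m inch '-.0015 0 0 0 0;-.003 0 0 0 0;-.0045 0 0 0 0;-.006 0 0 0 0;-.0075 0 0 0 0'
```

```text
position: [0.5547, 0.1501, 0.2483]
force: [-1.0, -1.9, 0.1]
position: [0.5645, 0.1509, 0.2483]
force: [-1.5, -0.8, 1.2]
position: [0.5745, 0.1515, 0.2482]
force: [-2.1, -0.4, 1.3]
clock: 15.15
position: [0.5819, 0.152, 0.2482]
ee_rot: [-0.102, 3.14, 0.0]
force: [-1.5, -1.8, 1.4]
width: 0.007
gripper_force: 0.8
```

```bash
for i in 1 2; do python3 -m inch '-.0008 0 0 0 0;-.0016 0 0 0 0;-.0024 0 0 0 0;-.0032 0 0 0 0;-.004 0 0 0 0' | grep -E 'pos|force: \['; done
```

```text
position: [0.5858, 0.1522, 0.2482]
force: [-0.5, -0.5, 1.1]
position: [0.5896, 0.1525, 0.2482]
force: [-3.7, -0.7, 1.9]
```

```bash
for i in 1; do python3 -m inch '-.0008 0 0 0 0;-.0016 0 0 0 0;-.0024 0 0 0 0;-.0032 0 0 0 0;-.004 0 0 0 0' | grep -E 'clo|pos|force: \['; done
```

```text
clock: 16.65
position: [0.5938, 0.1527, 0.2482]
force: [-4.0, -1.1, 1.6]
```

```bash
python3 -m inch '-.0005 0 0 0 0;-.001 0 0 0 0;-.0015 0 0 0 0' | grep -E 'pos|force: \['; python3 -m inch '-.0005 0 0 0 0;-.001 0 0 0 0;-.0015 0 0 0 0' | grep -E 'pos|force: \['
```

```text
position: [0.5953, 0.1528, 0.2482]
force: [-4.2, -0.3, 2.2]
position: [0.5968, 0.1529, 0.2482]
force: [-3.6, -1.0, 0.8]
```

```bash
python3 -m inch '-.0005 0 0 0 0;-.001 0 0 0 0;-.0015 0 0 0 0' | grep -E 'pos|force: \['; python3 -m inch '-.0005 0 0 0 0;-.001 0 0 0 0' | grep -E 'pos|force: \['
```

```text
position: [0.5983, 0.153, 0.2482]
force: [-3.9, -0.2, 0.2]
position: [0.5992, 0.1531, 0.2482]
force: [-4.1, -0.1, 0.8]
```

```bash
for i in 1 2 3; do python3 -m inch '-.0005 0 0 0 0;-.001 0 0 0 0;-.0015 0 0 0 0' | grep -E 'pos|force: \['; done
```

```text
position: [0.6007, 0.1532, 0.2482]
force: [-3.9, -0.9, -0.2]
position: [0.6023, 0.1533, 0.2482]
force: [-4.7, -1.0, 0.5]
position: [0.6038, 0.1534, 0.2482]
force: [-4.4, -0.7, 0.0]
```

```bash
for i in 1 2; do python3 -m inch '-.0005 0 0 0 0;-.001 0 0 0 0;-.0015 0 0 0 0' | grep -E 'clo|pos|force: \['; done
```

```text
clock: 18.95
position: [0.6053, 0.1535, 0.2482]
force: [-4.5, -1.2, 0.6]
clock: 19.25
position: [0.6068, 0.1536, 0.2482]
force: [-5.3, -1.4, -0.0]
```

```bash
for i in 1 2; do python3 -m inch '-.0005 0 0 0 0;-.001 0 0 0 0;-.0015 0 0 0 0' | grep -E 'clo|pos|force: \['; done
```

```text
clock: 19.55
position: [0.6081, 0.1537, 0.2482]
force: [-6.4, -1.4, 0.9]
clock: 19.85
position: [0.6095, 0.1538, 0.2482]
force: [-5.3, -1.3, 1.1]
```

```bash
for i in 1 2; do python3 -m inch '-.0003 0 0 0 0;-.0006 0 0 0 0;-.0009 0 0 0 0;-.0012 0 0 0 0' | grep -E 'clo|pos|force: \['; done
```

```text
clock: 20.25
position: [0.6107, 0.1538, 0.2482]
force: [-7.3, -1.1, 1.9]
clock: 20.65
position: [0.6118, 0.1539, 0.2482]
force: [-7.0, -1.2, 1.6]
```

```bash
python3 -m inch '-.0003 0 0 0 0;-.0006 0 0 0 0;-.0009 0 0 0 0' | grep -E 'clo|pos|force: \['
```

```text
clock: 20.95
position: [0.6127, 0.154, 0.2482]
force: [-6.9, -1.6, 2.5]
```

```bash
python3 -m inch '-.0003 0 0 0 0;-.0006 0 0 0 0;-.0009 0 0 0 0' | grep -E 'clo|pos|force: \['; python3 -c "
from cell import arm
print(arm.observe()['force'])"
```

```text
clock: 21.25
position: [0.6135, 0.154, 0.2482]
force: [-7.0, -0.1, 2.7]
[-6.99510209 -0.12922165  2.71637064]
```

```bash
python3 -m inch '-.0003 0 0 0 0;-.0006 0 0 0 0;-.0009 0 0 0 0' | grep -E 'clo|pos|force: \['
```

```text
clock: 21.55
position: [0.6144, 0.1541, 0.2482]
force: [-7.8, -1.9, 2.3]
```

```bash
python3 -m inch '-.0003 0 0 0 0;-.0006 0 0 0 0' | grep -E 'clo|pos|force: \['
```

```text
clock: 21.75
position: [0.615, 0.1541, 0.2482]
force: [-7.7, -1.0, 1.7]
```

```bash
python3 -m inch '-.0003 0 0 0 0;-.0006 0 0 0 0' | grep -E 'clo|pos|force: \['
```

```text
clock: 21.95
position: [0.6156, 0.1541, 0.2482]
force: [-7.6, -1.6, 2.7]
```

```bash
python3 -m inch '-.0003 0 0 0 0;-.0006 0 0 0 0' | grep -E 'clo|pos|force: \['
```

```text
clock: 22.15
position: [0.6163, 0.1542, 0.2482]
force: [-6.3, -2.4, 2.0]
```

```bash
python3 -m inch '-.0003 0 0 0 0;-.0006 0 0 0 0' | grep -E 'clo|pos|force: \['
```

```text
clock: 22.35
position: [0.6169, 0.1542, 0.2482]
force: [-6.7, -0.8, 0.7]
```

```bash
python3 -m inch '-.0003 0 0 0 0' | grep -E 'clo|pos|force: \['
```

```text
clock: 22.45
position: [0.6172, 0.1542, 0.2482]
force: [-6.5, -1.1, 1.5]
```

```bash
python3 -m inch '-.0003 0 0 0 0' | grep -E 'clo|pos|force: \['
```

```text
clock: 22.55
position: [0.6175, 0.1542, 0.2482]
force: [-7.0, -1.9, 1.7]
```

```bash
python3 -m inch '-.0003 0 0 0 0' | grep -E 'clo|pos|force: \['
```

```text
clock: 22.65
position: [0.6178, 0.1543, 0.2482]
force: [-6.2, -0.8, 1.2]
```

```bash
python3 -m inch '-.0003 0 0 0 0' | grep -E 'clo|pos|force: \['
```

```text
clock: 22.75
position: [0.6181, 0.1543, 0.2482]
force: [-6.3, -1.2, 1.3]
```

```bash
python3 -m inch '-.0003 0 0 0 0' | grep -E 'clo|pos|force: \['
```

```text
clock: 22.85
position: [0.6185, 0.1543, 0.2482]
force: [-5.8, -0.8, 1.5]
```

```bash
python3 -m inch '-.0003 0 0 0 0' | grep -E 'clo|pos|force: \['
```

```text
clock: 22.95
position: [0.6188, 0.1544, 0.2482]
force: [-5.3, -1.5, 0.4]
```

```bash
python3 -m inch '-.0003 0 0 0 0' | grep -E 'clo|pos|force: \['
```

```text
clock: 23.05
position: [0.6192, 0.1543, 0.2482]
force: [-4.0, -1.8, -0.1]
```

```bash
python3 -m inch '-.0003 0 0 0 0' | grep -E 'clo|pos|force: \['
```

```text
clock: 23.15
position: [0.6197, 0.1544, 0.2482]
force: [-3.9, -1.6, -0.3]
```

```bash
python3 -m inch '-.0003 0 0 0 0' | grep -E 'clo|pos|force: \['
```

```text
clock: 23.25
position: [0.62, 0.1544, 0.2482]
force: [-3.5, -1.0, -1.7]
```

```bash
python3 -m inch '-.0002 0 0 0 0' | grep -E 'clo|pos|force: \['
```

```text
clock: 23.35
position: [0.6203, 0.1545, 0.2482]
force: [-2.6, -1.3, -2.5]
```

```bash
python3 -m inch '-.0002 0 0 0 0' | grep -E 'clo|pos|force: \['
```

```text
clock: 23.45
position: [0.6208, 0.1545, 0.2484]
force: [-3.2, -0.6, -1.6]
```

```bash
python3 -m inch '-.0002 0 0 0 0' | grep -E 'clo|pos|force: \['
```

```text
clock: 23.55
position: [0.6208, 0.1546, 0.2484]
force: [-2.0, -0.9, -0.1]
```

```bash
python3 - <<'E'
from h import *
np.set_printoptions(precision=4,suppress=True)
o=np.zeros((600,800,3),np.uint8)
w=arm.get_image("wrist");s=arm.get_image("side")
for c in("side","scene"):
    if c=="scene": sc=arm.get_image(c)
    for q,z in(("push_face",.085),("guard",.057)):
        for d in arm.place_of(c,q)[:1]: print(c,q,d["conf"],at_z(c,d["point"],z))
o[:300,:400]=cv2.resize(w,(400,300)); 
o[:300,400:]=cv2.resize(sc[200:350,180:380],(400,300),interpolation=3)
o[300:]=cv2.resize(s[180:270,140:380],(800,300),interpolation=3)
cv2.imwrite("pics/j.png",o[:,:,::-1]);print(arm.observe()["force"],arm.observe()["position"])
E
```

```text
side push_face 0.73 [0.6327 0.1652 0.085 ]
side guard 0.66 [0.6684 0.1642 0.057 ]
scene push_face 0.91 [0.6331 0.1564 0.085 ]
scene guard 0.58 [0.6676 0.1629 0.057 ]
[-0.6788 -1.0036 -0.5689] [0.6208 0.1545 0.2484]
```

View pics/j.png

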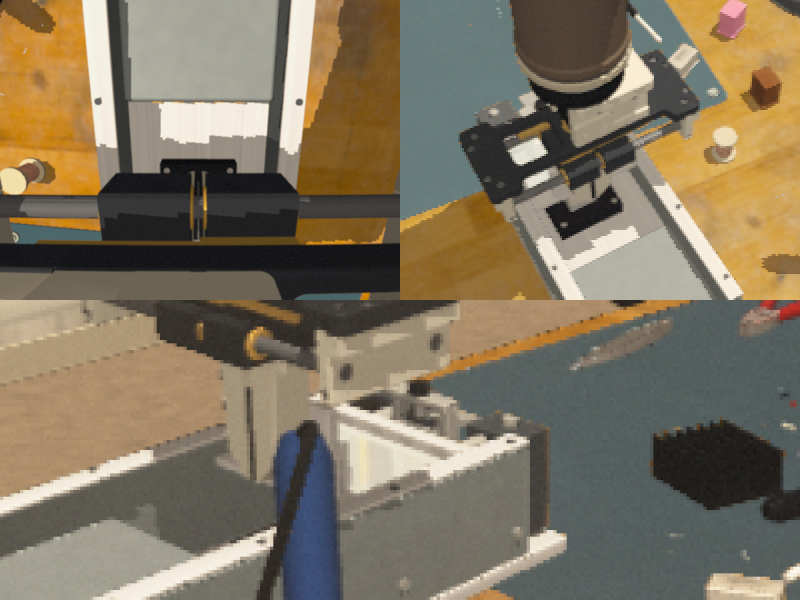

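The guard is at the striker (push face at about x=0.633), the fingers are squarely behind the plate, and the force has fallen to about 1 N. A few more small steps to confirm seating.

```bash
python3 -m inch '-.0002 0 0 0 0;-.0002 0 0 0 0' | grep -E 'clo|pos|force: \['
```

```text
clock: 24.1
position: [0.6209, 0.1546, 0.2484]
force: [-0.8, -0.8, 0.2]
```

```bash
python3 -m inch '-.0002 0 0 0 0;-.0002 0 0 0 0' | grep -E 'clo|pos|force: \['
```

```text
clock: 24.3
position: [0.6209, 0.1546, 0.2484]
force: [-2.0, -0.2, 1.4]
```

```bash
python3 -m inch '-.0002 0 0 0 0;-.0002 0 0 0 0' | grep -E 'clo|pos|force: \['
```

```text
clock: 24.5
position: [0.621, 0.1546, 0.2482]
force: [-2.9, -0.2, 1.8]
```

```bash
python3 -m inch '-.0002 0 0 0 0;-.0002 0 0 0 0' | grep -E 'clo|pos|force: \['
```

```text
clock: 24.7
position: [0.6211, 0.1546, 0.2482]
force: [-4.7, -0.1, 3.9]
```

```bash
python3 -m inch '-.0002 0 0 0 0;-.0002 0 0 0 0' | grep -E 'clo|pos|force: \['
```

```text
clock: 24.9
position: [0.6213, 0.1546, 0.2482]
force: [-5.4, -0.6, 4.2]
```

The force now rises about 1 N per 0.1 mm, so the guard is on the rubber stops after the click. Backing off slowly, then checking that the guard stays.

```bash
python3 -m inch '.0005 0 0 0 0;.001 0 0 0 0;.002 0 0 0 0;.003 0 0 0 0;.004 0 0 0 0' | grep -E 'clo|pos|force: \['
python3 -m inch '.005 0 0 0 0;.015 0 0 0 0;.03 0 0 0 0;.05 0 0 0 0;.07 0 0 0 0' | grep -E 'clo|pos|force: \['
python3 -m inch '.0 0 -.04 0 0;.0 0 -.08 0 0;.0 0 -.12 0 0;0 0 -.12 0 0' | grep -E 'clo|pos|force: \['
python3 - <<'E'
from h import *
np.set_printoptions(precision=4,suppress=True)
o=np.zeros((600,800,3),np.uint8)
w=arm.get_image("wrist");s=arm.get_image("side")
for c in("side","scene"):
    if c=="scene": sc=arm.get_image(c)
    for q,z in(("push_face",.085),("guard",.057)):
        for d in arm.place_of(c,q)[:1]: print(c,q,d["conf"],at_z(c,d["point"],z))
o[:300,:400]=cv2.resize(w,(400,300)); 
o[:300,400:]=cv2.resize(sc[220:320,190:323],(400,300),interpolation=3)
o[300:]=cv2.resize(s[180:270,140:380],(800,300),interpolation=3)
cv2.imwrite("pics/k.png",o[:,:,::-1]);print(arm.observe()["force"],arm.observe()["clock"])
E
```

```text
clock: 25.4
position: [0.6177, 0.1542, 0.2483]
force: [0.3, -0.0, -0.2]
clock: 25.9
position: [0.5462, 0.1495, 0.2482]
force: [0.8, 0.7, 0.6]
clock: 26.3
position: [0.5486, 0.1497, 0.3735]
force: [0.2, 0.1, -0.2]
side push_face 0.61 [0.6319 0.1569 0.085 ]
side guard 0.65 [0.6593 0.1503 0.057 ]
scene push_face 0.71 [0.6311 0.1569 0.085 ]
scene guard 0.62 [0.6648 0.1572 0.057 ]
[ 0.1456 -0.316   1.0554] 26.65
```

View pics/k.png

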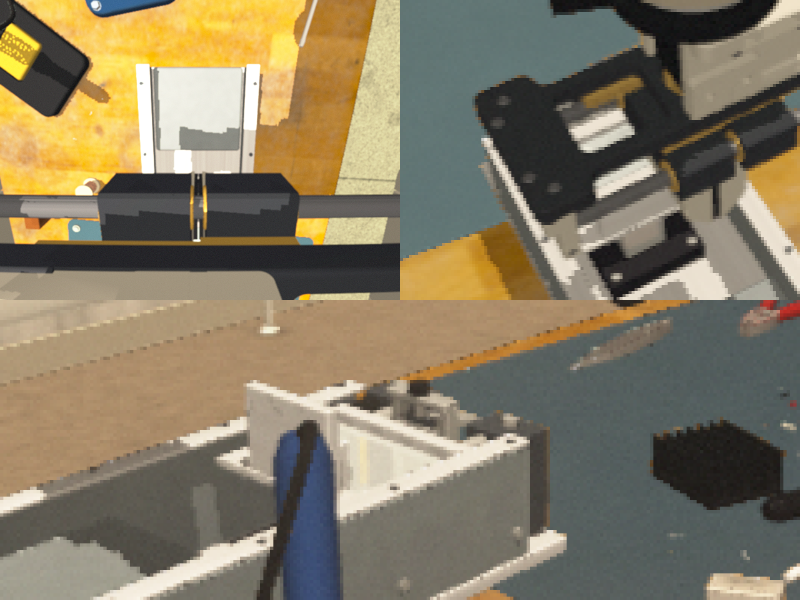

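The guard stayed home after release: the push face reads about 0.6315, against about 0.633 while pushed, and not 9–14 mm ajar. The relay is still standing under the pane.

```bash
python3 -c "
from cell import arm
print(arm.sign_off())"
```

```text
the job is handed in; nothing more can be done
None
```

The relay is upright in the socket, and the guard is shut and stayed shut when I let go. My wrist readings while pushing peaked near 8 N, under the 16 N limit. The latch pin itself was not read directly: the catch is inferred from the force drop at the click and the guard not springing back. The job was handed in at about 27 s; `sign_off` gave no verdict.

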